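# Close the eye-shell mould

## Task

Close the stone mould: turn over the half with the hollow and the two bores, so that its hollow faces down, and set it on the half with the two brass pins, pins in the bores and the joint closed all round. The stone chips easily, so set it down gently every time, never letting it drop or topple, and leave the pinned half and everything else on the bench where they are.

Things in the scene. Friction and masses are not known exactly. Their poses are not given: they have to be found in the camera images.
- hollow_half: The half to turn over: flat cream dental-stone block, 90 (x) x 60 (y) x 26 (z) mm, 0.17 to 0.34 kg, lying loose on the drying slats, joint face (+z) up. Sides and other face are plain and flat. Origin: centre of the plain face (underside at the start); x along the length. Centre of mass within 2 mm of the block's middle. It stands steadily on an end (26 x 60 mm). Same if turned half round about z.
- hollow_face (a point): Centre of the hollow half's joint face, 26 mm from its body's origin along z; axes as the body's. In this face, on the centre line: one bowl-shaped hollow 40 mm across in the middle, and two round bores, 12 mm in diameter, 16 mm deep, at x = -34 and +34 mm.
- pinned_half: The other half: same stone and outline, 90 (x) x 60 (y) x 26 (z) mm, 0.28 kg, loose on the bench with its joint face and pins up. It stays where it lies; the bench between it and the slats is clear. Origin: centre of its underside; x along the length, z up. Same if turned half round about z.
- pinned_face (a point): Centre of the pinned half's joint face, 26 mm above the bench; axes as its body's. On the centre line: a dome 32 mm across, 7 mm high in the middle (loose in the hollow), and two brass pins at x = -34 and +34 mm, 14 mm tall, 10 mm in diameter for the lowest 3 mm, tapering to 5 mm, for the bores. Closed, the two joint faces touch and the plain face is 52 mm above the bench.
- slats: Drying slats fixed to the bench under the hollow half: two wooden battens 100 mm long, 20 mm tall, 36 mm wide over both, so that the half overhangs them by 12 mm on each long side. Origin: centre of their underside; x along them.
- spare_half: A smaller spare mould half of the same stone, 66 x 46 x 24 mm, with a round hollow in its top and no bores; not part of this job. Origin: centre of its underside.
- palette: White ceramic palette tile, 150 x 200 x 8 mm, with dried paint patches. Origin: centre of its underside.
- brush: Thin paintbrush with a black handle, 190 mm long, 7 mm thick, lying on the palette tile. Origin: middle of its underside; x axis along it to the hair.
- scalpel: Steel scalpel lying on the bench, about 160 mm long, 9 mm wide, 5 mm thick. Origin: near its middle, on its underside; x axis along it to the blade.
- eye_stand: A painted artificial eye on a black stem standing in a wooden block: block 70 x 70 x 28 mm, 134 mm tall in all. Origin: centre of its underside.
- mixing_bowl: Round rubber plaster bowl, 120 mm across, 55 mm tall. Origin: centre of its underside.
- jar_a: Small screw-capped jar, 48 mm across, 55 mm tall. Origin: centre of its underside.
- jar_b: Small screw-capped jar, 54 mm across, 60 mm tall. Origin: centre of its underside.
Things that resemble listed ones, but are neither listed nor needed, are in the scene too. Leave any brown or green look-alike of the pinned_half alone.

How it is judged:
At the end, for the whole second after the job is handed in: The hollow half lies upside down (within 4 degrees) on the pinned half, centres within 3 mm and long axes within 3 degrees, joint faces together within 2 mm, the pinned half flat, all released and at rest (angle between hollow_half's own z axis and vertical above 3.07 rad and horizontal distance between hollow_face and pinned_face below 0.003 m and z of hollow_face in the frame of pinned_face between -0.002 and 0.002 m and angle between the x axis of hollow_half and the x axis of pinned_half, either way round below 0.06 rad and angle between pinned_half's own z axis and vertical below 0.05 rad and linear speed of hollow_half below 0.02 m/s); the robot touches nothing.
It fails at once if the pinned half is shifted more than 20 mm from where it lay (distance of pinned_half from where it was at the start of the episode above 0.02 m).
It fails at once if another thing on the bench is moved more than 20 mm or the eye stand is tipped (distance of any of spare_half, palette, brush, scalpel, eye_stand, mixing_bowl, jar_a, jar_b from where it was at the start of the episode above 0.02 m or angle between eye_stand's own z axis and vertical above 0.3 rad).
It fails at once if the hollow half is dropped or let topple: out of the fingers and moving faster than 0.45 m/s (a fall of 10 mm) (contact force between the fingers and hollow_half below 0.1 N and linear speed of hollow_half above 0.45 m/s).
It fails at once if the hollow half is pressed or banged against the pinned half, the bench or the slats with over 80 N (contact force between hollow_half and pinned_half above 80 N or contact force between hollow_half and table above 80 N or contact force between hollow_half and slats above 80 N).
It also fails if it takes over 72 s, if anything falls off the work surface, if the arm or the gripper's body presses on something with over 40 N, if the wrist force passes 120 N, or if a joint passes its speed limit or range.

## Robot

A 6-joint arm with a two-finger parallel gripper is mounted at the origin on the work surface. World frame = base frame: x ahead of the robot, y to its left, z up, the work surface at z = 0. Lengths are in m, angles in rad, forces in N, time in s.
With the tool pointing down it reaches from about 0.275 to 0.75 m from the base axis. Payload 10.2 kg.
Tool frame: the origin (TCP) lies where the fingers leave the gripper's body, on its centre line; the fingertips stand 73 mm ahead of it and the grasp point (between the pads) lies 54 mm ahead of it; z points along the fingers, y is the line along which they close (so a half turn about z gives the same grasp; the last joint's range is limited). The gripper opens to 85 mm and grips with 20 to 120 N. Pads are 22 mm wide; open, the fingers measure 114 mm over their backs; the gripper's body (76 mm by 85 mm) begins 54 mm behind the grasp point. The pads swing forward as they close: fully open they stand 13 mm farther back than shut.
Start: joints at [0.97, 0.313, 1.498, -0, 1.331, -0.223], TCP at [0.194, 0.488, 0.304] pointing down, gripper open.
Joint ranges: [-2.94, 2.94], [-0.97, 2.17], [0.19, 2.56], [-1.23, 4.37], [0.02, 3.11], [-2.88, 2.88]. Speed limits (rad/s): [2.39, 2.39, 3.01, 3.14, 3.14, 3.14].

## Interface

Orientations are given as a unit quaternion [x, y, z, w].
In Python, from rig import env, capture, ticket gives the robot as it stands.
- The arm moves only by the tool step_arm, never from a script. Its argument "moves" is a list that holds one entry, the list of rows, each a list of 7 numbers: the shift along the world's x, y, z as a fraction of full scale, then the turn, a rotation vector about the world's x, y, z as a fraction of full scale, then the opening, from 0 (shut) to 1 (fully open). A call has 1 to 12 rows; each row shifts and turns the commanded pose from where the row before left it; what a row does not reach is not made up. Full scale, the value 1, is 50 cm for a shift and 45 degrees for a turn. A row lasts 1/10 s, in which the tool goes at most 50 mm and 8.59 degrees, less where a joint would pass 70% of its speed; a pose out of reach is approached as far as the arm can. A call with a number of a shift or a turn outside -1 to 1 is refused whole. A call with a gripper value outside its range is refused whole. The fingers move at their own pace and stop on an object; "force" is the grip in N (left out, the last holds). Time passes only in rows, so rows that do not move let the fingers close. It gives the time, the measured TCP pose, the force, the opening and the grip force at its end, in the units of the state.
- env.get_obs(): the state, without advancing time (a new reading comes with each control period).
- capture(name): name is "side" or "top"; returns a dict with "frame" (480x640x3 uint8, blue, green, red), "fx", "fy", "cx", "cy" (pixels), "rvec" (rotation vector, rad) and "tvec" (3), from world to camera coordinates, as OpenCV has them. Camera axes: x right, y down, z forward; pixel columns grow to the right and rows downward; lengths in m; the calibration is good to about 2 mm. A picture is of the moment at which its call begins. There is no depth.
- ticket.finish_job(): hands the job in; it is judged then, once.
The state is a dict: "clock": time; "joint_positions": joint angles; "qd": joint speeds; "effort": joint torques, N m; "eef_pos": TCP position; "orientation": TCP orientation; "ft_force": force on the tool from outside, world axes, zero at the start; "torque": the same for the moment, N m; "opening": finger opening in m; "gripper_force": force on a finger pad.
Only numpy, scipy, OpenCV 4.12 (cv2) and the standard library are available. Lean on these libraries where they do the work, as an engineer would, in place of code of your own. Each camera call takes 0.05 s, during which the arm holds its last target. There are 200 camera calls.

## Working session

There is one attempt and no reset: what is moved stays moved. The work goes in short steps, Python scripts to look and compute and a tool call to move; the robot and the scene stay as the last step left them, time stands still between calls to the robot, and variables do not carry over. Pictures are saved under pics/ and viewed, at most 10 in all, crops included, and the job is handed in when it is done.

Besides the shell and the picture viewer there is one more tool, called after "Request:" in YAML: its name, and indented under it one key for each argument. step_arm: Moves the arm, as the interface text tells. Its arguments: {"type":"object","properties":{"moves":{"type":"array"},"force":{"type":"number"}},"required":["moves"]}

```bash
mkdir -p pics; ls; python3 - <<'E'
from rig import env,capture
import cv2,numpy as np
print(env.get_obs())
for n in("top","side"):
    c=capture(n); cv2.imwrite(f"pics/{n}0.png",c["frame"]); print(n,c["fx"],c["fy"],c["cx"],c["cy"])
    R=cv2.Rodrigues(np.array(c["rvec"]))[0]; print(R.round(3).tolist(),(-R.T@np.array(c["tvec"]).ravel()).round(3))
E
```

```text
pics
{'clock': 0.0, 'joint_positions': array([ 9.69585035e-01,  3.13462087e-01,  1.49844837e+00, -2.29360186e-05,
        1.33100177e+00, -2.23412173e-01]), 'qd': array([-0.00042141,  0.00069872, -0.00077117, -0.00091116, -0.00015227,
        0.00113535]), 'effort': array([ 1.77437381e-03, -4.12266755e+01, -2.59744298e+01, -5.48268997e-05,
        4.08675929e-03, -4.66147483e-06]), 'eef_pos': array([0.19358294, 0.48782519, 0.30332458]), 'orientation': array([ 1.87775420e-01,  9.82211767e-01, -6.08958206e-04, -2.54190748e-04]), 'ft_force': array([ 0.61524944, -0.69748217,  0.39665457]), 'torque': array([ 0.00416104, -0.03406062,  0.0555474 ]), 'gripper_force': 0.0, 'opening': 0.08513795178443846}
top 563.677291788248 563.677291788248 323.2185631202549 245.69106313602313
[[0.064, -0.998, 0.004], [-0.975, -0.063, -0.212], [0.211, 0.01, -0.977]] [ 0.215 -0.008  1.494]
side 456.6111680389288 456.6111680389288 316.87658333441675 249.92374277144688
[[0.721, -0.693, -0.009], [-0.463, -0.473, -0.75], [0.515, 0.544, -0.662]] [ 0.014 -0.543  0.737]
```

View pics/top0.png

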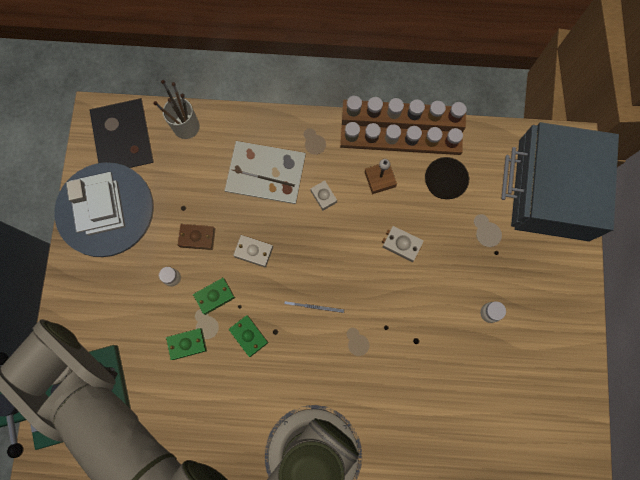

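View pics/side0.png

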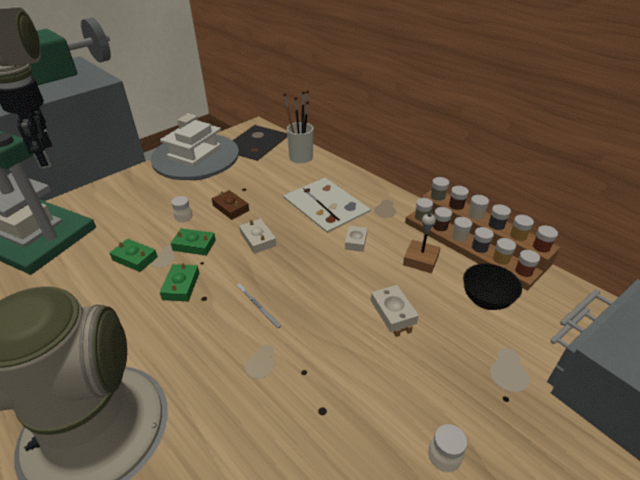

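The top view shows the hollow half on slats at about (403,243), the white pinned half at (253,250), the spare at (323,195) and the scalpel at (315,307). The side view shows them at (394,305), (258,234), (355,238) and (258,305). Next I'll segment the two top faces.

```bash
cat > h.py <<'E'
import cv2,numpy as np
from rig import env,capture
def cam(n):
    c=capture(n); c["K"]=np.array([[c["fx"],0,c["cx"]],[0,c["fy"],c["cy"]],[0,0,1.]]); c["R"]=cv2.Rodrigues(np.array(c["rvec"],float))[0]; c["t"]=np.array(c["tvec"],float).ravel(); return c
def onplane(c,uv,z):
    uv=np.atleast_2d(np.array(uv,float)); d=np.c_[(uv[:,0]-c["cx"])/c["fx"],(uv[:,1]-c["cy"])/c["fy"],np.ones(len(uv))]@c["R"]
    o=-c["R"].T@c["t"]; return o+d*((z-o[2])/d[:,2])[:,None]
def proj(c,P): return cv2.projectPoints(np.atleast_2d(np.array(P,float)),np.array(c["rvec"],float),np.array(c["tvec"],float),c["K"],None)[0][:,0]
def rect(c,box,z,thr):
    """min-area rectangle, on plane z, of the bright greyish face in image box (u0,v0,u1,v1)"""
    u0,v0,u1,v1=box; f=c["frame"][v0:v1,u0:u1].astype(int)
    m=((f.min(2)>thr)&(f.max(2)-f.min(2)<45)).astype(np.uint8)
    m=cv2.morphologyEx(m,cv2.MORPH_OPEN,np.ones((3,3)))
    k=max(cv2.findContours(m,cv2.RETR_EXTERNAL,cv2.CHAIN_APPROX_NONE)[0],key=cv2.contourArea)
    P=onplane(c,k[:,0]+[u0,v0],z)[:,:2]; r=cv2.minAreaRect((P*1000).astype(np.float32)); b=cv2.boxPoints(r)/1000
    e=max((b[1]-b[0],b[2]-b[1]),key=np.linalg.norm)
    return np.array(r[0])/1000,np.round(r[1],1),np.arctan2(e[1],e[0])%np.pi,m
E
python3 - <<'E'
from h import *
a=[]
for n,bs in(("top",((375,215,435,275),(225,225,285,275))),("side",((360,275,430,345),(230,205,285,260)))):
    c=cam(n)
    for b,z in zip(bs,(.046,.026)):
        f=c["frame"][b[1]:b[3],b[0]:b[2]]; print(n,z,np.percentile(f.min(2),[50,70,90]))
        for t in(90,110,130,150):
            r=rect(c,b,z,t); print(t,r[0].round(4),r[1],round(r[2],3))
        a.append(cv2.resize(f,(380,290),interpolation=cv2.INTER_CUBIC))
cv2.imwrite("pics/crop1.png",np.vstack([np.hstack(a[:2]),np.hstack(a[2:])]))
E
```

```text
top 0.046 [ 75.  80. 128.]
90 [ 0.5507 -0.2018] [90.1 60.7] 1.158
110 [ 0.5506 -0.2023] [89.1 58.4] 1.158Traceback (most recent call last):
  File "<stdin>", line 8, in <module>
  File "h.py", line 14, in rect
    k=max(cv2.findContours(m,cv2.RETR_EXTERNAL,cv2.CHAIN_APPROX_NONE)[0],key=cv2.contourArea)
ValueError: max() iterable argument is empty
```

```bash
python3 - <<'E'
from h import *
a=[]
for n,bs in(("top",((375,215,435,275),(225,225,285,275))),("side",((360,275,430,345),(230,205,285,260)))):
    c=cam(n)
    for b,z in zip(bs,(.046,.026)):
        f=c["frame"][b[1]:b[3],b[0]:b[2]]; print(n,z,np.percentile(f.min(2),[50,70,90]))
        for t in(85,95,105,115):
            try: r=rect(c,b,z,t); print(t,r[0].round(4),r[1],round(r[2],3))
            except ValueError: pass
        a.append(cv2.resize(f,(380,290),interpolation=cv2.INTER_CUBIC))
cv2.imwrite("pics/crop1.png",np.vstack([np.hstack(a[:2]),np.hstack(a[2:])]))
E
```

```text
top 0.046 [ 75.  80. 128.]
85 [ 0.5507 -0.2018] [90.1 60.7] 1.158
95 [ 0.5504 -0.2023] [89.1 60.7] 1.163
105 [ 0.5506 -0.2023] [89.1 58.4] 1.158
115 [ 0.5355 -0.1957] [86.4 25.4] 1.158
top 0.026 [ 77.  82. 136.]
85 [0.5096 0.1947] [91.  59.6] 1.311
95 [0.5092 0.1949] [90.8 58.8] 1.311
105 [0.509  0.1945] [89.  58.8] 1.311
115 [0.5094 0.1944] [88.5 57.9] 1.311
side 0.046 [ 97. 102. 139.]
85 [ 0.5497 -0.2009] [93.  63.2] 1.169
95 [ 0.5505 -0.2007] [92.3 61.7] 1.164
105 [ 0.5507 -0.2004] [91.7 61.5] 1.161
115 [ 0.5507 -0.2002] [90.8 60.4] 1.163
side 0.026 [ 94.  99. 141.]
85 [0.5087 0.195 ] [92.9 62.4] 1.318
95 [0.509  0.1952] [92.4 62. ] 1.318
105 [0.5092 0.1956] [91.9 61.6] 1.305
115 [0.5092 0.1961] [91.1 59.6] 1.306
```

View pics/crop1.png

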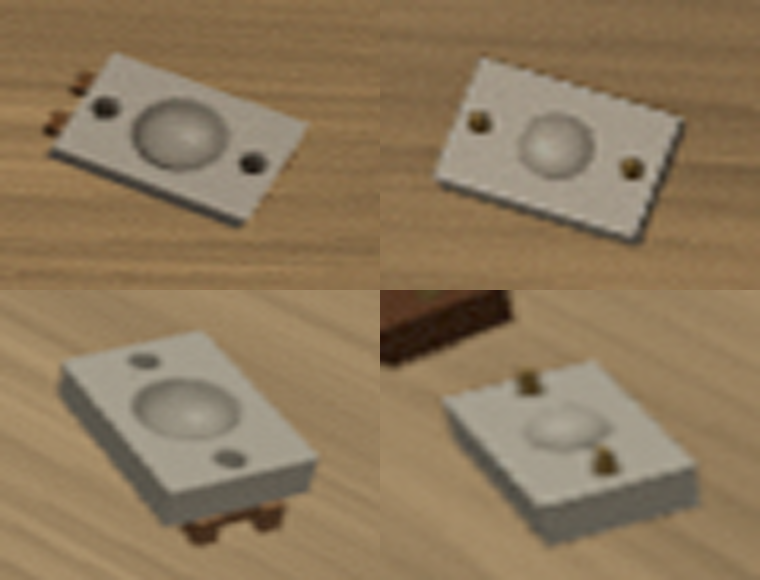

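Request:
step_arm:
  moves:
    - [[0.036,-0.068,-0.005,0,0,-0.102,1],[0.036,-0.068,-0.005,0,0,-0.102,1],[0.036,-0.068,-0.005,0,0,-0.102,1],[0.036,-0.068,-0.005,0,0,-0.102,1],[0.036,-0.068,-0.005,0,0,-0.102,1],[0.036,-0.068,-0.005,0,0,-0.102,1],[0.036,-0.068,-0.005,0,0,-0.102,1],[0.036,-0.068,-0.005,0,0,-0.102,1],[0.036,-0.068,-0.005,0,0,-0.102,1],[0.036,-0.068,-0.005,0,0,-0.102,1],[0.036,-0.068,-0.005,0,0,-0.102,1],[0.036,-0.068,-0.005,0,0,-0.102,1]]
  force: 60

```text
clock: 1.45
eef_pos: [0.4101, 0.0784, 0.2739]
orientation: [0.622, 0.783, 0.0, 0.0]
ft_force: [0.3, 0.4, -0.2]
opening: 0.0852
gripper_force: 0.0
```

Request:
step_arm:
  moves:
    - [[0.036,-0.068,-0.005,0,0,-0.102,1],[0.036,-0.068,-0.005,0,0,-0.102,1],[0.036,-0.068,-0.005,0,0,-0.102,1],[0.036,-0.068,-0.005,0,0,-0.102,1],[0.036,-0.068,-0.005,0,0,-0.102,1],[0.036,-0.068,-0.005,0,0,-0.102,1],[0.036,-0.068,-0.005,0,0,-0.102,1],[0.036,-0.068,-0.005,0,0,-0.102,1],[0,0,0,0,0,0,1]]

```text
clock: 2.35
eef_pos: [0.5544, -0.1955, 0.2526]
orientation: [0.837, 0.546, -0.0, -0.0]
ft_force: [-0.1, 0.1, -0.2]
opening: 0.0854
gripper_force: 0.0
```

```bash
python3 -c "
from h import *
o=env.get_obs(); print(o['joint_positions'].round(3),o['eef_pos'].round(4),o['orientation'].round(4),o['clock'])"
```

```text
[-5.380e-01  4.920e-01  1.374e+00 -1.000e-03  1.276e+00 -1.230e-01] [ 0.5544 -0.1955  0.2526] [ 8.375e-01  5.464e-01 -3.000e-04 -0.000e+00] 2.35
```

Request:
step_arm:
  moves:
    - [[0,0,0,0.153,-0.067,0,1],[0,0,0,0.153,-0.067,0,1],[0,0,0,0.153,-0.067,0,1],[0,0,0,0.153,-0.067,0,1],[0,0,0,0,0,0,1]]

```text
clock: 2.85
eef_pos: [0.5529, -0.1927, 0.253]
orientation: [0.808, 0.529, 0.218, -0.143]
ft_force: [-0.2, 0.3, -0.5]
opening: 0.0855
gripper_force: 0.0
```

```bash
python3 -c "
from h import *
o=env.get_obs(); print(o['joint_positions'].round(4),o['eef_pos'].round(4),o['orientation'].round(4),o['clock'])"
```

```text
[-0.6922  0.5102  1.4119  0.5116  1.4035 -0.4152] [ 0.5529 -0.1927  0.253 ] [ 0.8078  0.5289  0.2176 -0.1427] 2.85
```

```bash
cat > kin.py <<'E'
import numpy as np
from scipy.spatial.transform import Rotation as Ro
from scipy.optimize import least_squares
Q=[[.96959,.31346,1.49845,0,1.331,-.22341],[-.538,.492,1.374,-.001,1.276,-.123],[-.6922,.5102,1.4119,.5116,1.4035,-.4152]]
P=[[.19358,.48783,.30332],[.5544,-.1955,.2526],[.5529,-.1927,.253]]
O=[[.187775,.98221,-.00061,-.00025],[.8375,.5464,-.0003,0],[.8078,.5289,.2176,-.1427]]
ry=lambda a:Ro.from_euler('y',a); rz=lambda a:Ro.from_euler('z',a)
def fk(q,p):
    h,dl,L1,L2,d6,c6=p; R=rz(q[0]); x=R.apply([0,dl,h]); R=R*ry(q[1]); x=x+R.apply([0,0,L1]); R=R*ry(q[2]); x=x+R.apply([0,0,L2])
    R=R*rz(q[3])*ry(q[4]); x=x+R.apply([0,0,d6]); return x,R*rz(q[5]+c6)
def res(p): return np.concatenate([np.r_[10*(fk(q,p)[0]-x),(fk(q,p)[1].inv()*Ro.from_quat(o)).as_rotvec()] for q,x,o in zip(Q,P,O)])
best=min((least_squares(res,[.25,.11,.42,.39,d,c]) for c in(0,1.57,3.1,-1.57) for d in (.1,.25)),key=lambda r:r.cost)
p=best.x
if __name__=="__main__": print(p.round(4),best.cost,res(p).round(3))
lo=np.array([-2.94,-.97,.19,-1.23,.02,-2.88]);hi=np.array([2.94,2.17,2.56,4.37,3.11,2.88])
def ik(x,R,q0):
    f=lambda q:np.r_[10*(fk(q,p)[0]-x),(fk(q,p)[1].inv()*R).as_rotvec()]
    r=least_squares(f,np.clip(q0,lo+.01,hi-.01),bounds=(lo,hi)); return r.x,np.abs(r.fun).max()
def tool(yaw,phi):  # u=(cos yaw,sin yaw): tool z from down (phi=0) towards u, tool y = u turned -90deg
    u=np.array([np.cos(yaw),np.sin(yaw),0]);k=np.array([u[1],-u[0],0]); z=np.array([0,0,-1])*np.cos(phi)+u*np.sin(phi)
    return Ro.from_matrix(np.c_[np.cross(k,z),k,z])
E
python3 kin.py; python3 - <<'E'
from kin import *
D=np.pi/180; q=np.array(Q[1])
def run(name,G,yaw,phi,dist=.048):
    global q
    R=tool(yaw*D,phi*D); x=np.array(G)-dist*R.as_matrix()[:,2]; q,e=ik(x,R,q); print(name,x.round(3),q.round(2),round(e,4))
run("g1",[.5505,-.2015,.033],66.5,-15)
for s in(.45,.5,.55):
  for yaw in (66.5,80,90): 
    q=np.array(Q[1]); run("hov",[s,0,.15],yaw,-15)
    for f in(10,30,50,75): run("st %g"%f,[s,0,.055],yaw,f)
q=np.array(Q[1]);
for f in(-15,15,45,75): run("fin",[.5092,.195,.1 if f<75 else .044],75.1,f)
E
```

```text
[0.18   0.1162 0.4208 0.3937 0.1834 1.5708] 0.00010330942855251891 [ 0.001 -0.    -0.005  0.    -0.     0.    -0.008  0.003  0.003 -0.
  0.    -0.     0.009 -0.004  0.001  0.     0.    -0.   ]
g1 [ 0.555 -0.19   0.079] [-0.45  0.7   1.54 -0.33  0.92  0.17] 0.0
hov [0.455 0.011 0.196] [-0.13  0.31  1.82 -0.28  1.11  0.42] 0.0
st 10 [ 0.447 -0.008  0.102] [-0.35  0.37  2.02  0.26  0.75 -0.13] 0.0
st 30 [ 0.44  -0.022  0.097] [-0.54  0.4   2.09  0.71  0.86 -0.66] 0.0
st 50 [ 0.435 -0.034  0.086] [-0.69  0.51  2.13  0.98  1.09 -1.02] 0.0
st 75 [ 0.432 -0.043  0.067] [-0.8   0.74  2.11  1.12  1.43 -1.29] 0.0
hov [0.452 0.012 0.196] [-0.13  0.28  1.85 -0.3   1.04  0.21] 0.0
st 10 [ 0.449 -0.008  0.102] [-0.35  0.39  2.    0.24  0.8  -0.35] 0.0
st 30 [ 0.446 -0.024  0.097] [-0.52  0.44  2.01  0.6   0.97 -0.77] 0.0
st 50 [ 0.444 -0.036  0.086] [-0.65  0.57  2.    0.81  1.21 -1.03] 0.0
st 75 [ 0.442 -0.046  0.067] [-0.74  0.79  1.95  0.95  1.54 -1.23] 0.0
hov [0.45  0.012 0.196] [-0.13  0.26  1.88 -0.31  0.99  0.05] 0.0
st 10 [ 0.45  -0.008  0.102] [-0.35  0.4   1.98  0.22  0.84 -0.5 ] 0.0
st
[... 1868 characters left out ...]
0.85  1.26 -0.86] 0.0
st 75 [ 0.542 -0.046  0.067] [-0.62  0.89  1.67  1.06  1.58 -1.05] 0.0
hov [0.55  0.012 0.196] [-0.1   0.47  1.58 -0.3   1.08  0.03] 0.0
st 10 [ 0.55  -0.008  0.102] [-0.29  0.59  1.66  0.21  0.95 -0.41] 0.0
st 30 [ 0.55  -0.024  0.097] [-0.42  0.65  1.64  0.53  1.14 -0.71] 0.0
st 50 [ 0.55  -0.037  0.086] [-0.51  0.76  1.6   0.75  1.37 -0.9 ] 0.0
st 75 [ 0.55  -0.046  0.067] [-0.58  0.95  1.54  0.95  1.69 -1.03] 0.0
fin [0.512 0.207 0.146] [ 0.25  0.59  1.53 -0.25  1.16  0.62] 0.0
fin [0.506 0.183 0.146] [0.04 0.45 1.76 0.33 0.88 0.1 ] 0.0
fin [0.5   0.162 0.134] [-0.17  0.47  1.94  1.02  0.97 -0.63] 0.0
fin [0.497 0.15  0.056] [-0.31  0.8   1.99  1.44  1.34 -1.21] 0.0
```

Request:
step_arm:
  moves:
    - [[0.0019,0.0033,-0.031,-0.153,0.067,0,1],[0.0019,0.0033,-0.031,-0.153,0.067,0,1],[0.0019,0.0033,-0.031,-0.153,0.067,0,1],[0.0019,0.0033,-0.031,-0.153,0.067,0,1],[0.0019,0.0033,-0.031,-0.153,0.067,0,1],[0.0019,0.0033,-0.031,-0.153,0.067,0,1],[0,0,0,0,0,0,1],[0,0,0,0,0,0,1]]

```text
clock: 3.65
eef_pos: [0.5598, -0.1814, 0.1615]
orientation: [0.828, 0.545, -0.109, 0.071]
ft_force: [-0.2, -1.0, 0.1]
opening: 0.0852
gripper_force: 0.0
```

```bash
cat > goal.py <<'E'
import sys; from kin import *; from rig import env
def goal(G,yaw,phi,dist=.048):
    """fraction shift / rotvec still to go so that the point dist ahead of the TCP is at G with tool(yaw,phi), degrees"""
    o=env.get_obs(); R=tool(np.radians(yaw),np.radians(phi)); x=np.array(G)-dist*R.as_matrix()[:,2]; c=Ro.from_quat(o['orientation'])
    rv=(R*c.inv()).as_rotvec(); d=x-o['eef_pos']
    print("tcp",o['eef_pos'].round(4),"-> ",x.round(4),"shift frac",(d/.5).round(4),"turn frac",(rv/(np.pi/4)).round(4),"deg",np.degrees(np.linalg.norm(rv)).round(1),"t",o['clock'],"F",o['ft_force'].round(1),"open",o['opening'].round(4))
if __name__=="__main__": a=list(map(float,sys.argv[1:])); goal(a[:3],*a[3:])
E
python3 goal.py .5537 -.1942 .033 66.5 -15
```

```text
Traceback (most recent call last):
  File "goal.py", line 7, in <module>
    if __name__=="__main__": a=list(map(float,sys.argv[1:])); goal(a[:3],*a[3:])
                                                              ~~~~^^^^^^^^^^^^^^
  File "goal.py", line 6, in goal
    print("tcp",o['eef_pos'].round(4),"-> ",x.round(4),"shift frac",(d/.5).round(4),"turn frac",(rv/(np.pi/4)).round(4),"deg",np.degrees(np.linalg.norm(rv)).round(1),"t",o['clock'],"F",o['ft_force'].round(1),"open",o['opening'].round(4))
                                                                                                                                                                                                                       ^^^^^^^^^^^^^^^^^^
AttributeError: 'float' object has no attribute 'round'
```

```bash
sed -i "s/o\['opening'\].round(4)/round(o['opening'],4)/" goal.py; python3 goal.py .5537 -.1942 .033 66.5 -15
```

```text
tcp [ 0.5598 -0.1814  0.1615] ->  [ 0.5587 -0.1828  0.0794] shift frac [-0.0023 -0.0028 -0.1644] turn frac [-0.0015  0.0007 -0.0036] deg 0.2 t 3.65 F [-0.2 -1.   0.1] open 0.0852
```

Request:
step_arm:
  moves:
    - [[-0.0005,-0.0005,-0.0274,0,0,0,1],[-0.0005,-0.0005,-0.0274,0,0,0,1],[-0.0005,-0.0005,-0.0274,0,0,0,1],[-0.0004,-0.0005,-0.0274,0,0,0,1],[-0.0004,-0.0004,-0.0274,0,0,0,1],[0,-0.0004,-0.0274,0,0,0,1],[0,0,0,0,0,0,1],[0,0,0,0,0,0,1]]

```text
clock: 4.45
eef_pos: [0.5583, -0.1836, 0.0786]
orientation: [0.829, 0.544, -0.11, 0.071]
ft_force: [-0.0, 0.3, 0.1]
opening: 0.0854
gripper_force: 0.0
```

Request:
step_arm:
  moves:
    - [[0,0,0,0,0,0,0],[0,0,0,0,0,0,0],[0,0,0,0,0,0,0],[0,0,0,0,0,0,0],[0,0,0,0,0,0,0],[0,0,0,0,0,0,0],[0,0,0,0,0,0,0],[0,0,0,0,0,0,0]]
  force: 60

```text
clock: 5.25
eef_pos: [0.5586, -0.1836, 0.0796]
orientation: [0.829, 0.544, -0.109, 0.072]
ft_force: [0.6, 2.5, 5.3]
opening: 0.0594
gripper_force: 65.8
```

```bash
python3 goal.py .5537 -.1942 .033 66.5 -15; python3 - <<'E'
from h import *
c=cam("side"); cv2.imwrite("pics/g1.png",cv2.resize(c["frame"][180:400,270:550],(700,550)))
E
```

```text
tcp [ 0.5586 -0.1836  0.0796] ->  [ 0.5587 -0.1828  0.0794] shift frac [ 0.0001  0.0015 -0.0005] turn frac [ 0.001   0.0003 -0.0012] deg 0.1 t 5.25 F [0.6 2.5 5.3] open 0.0594
```

View pics/g1.png

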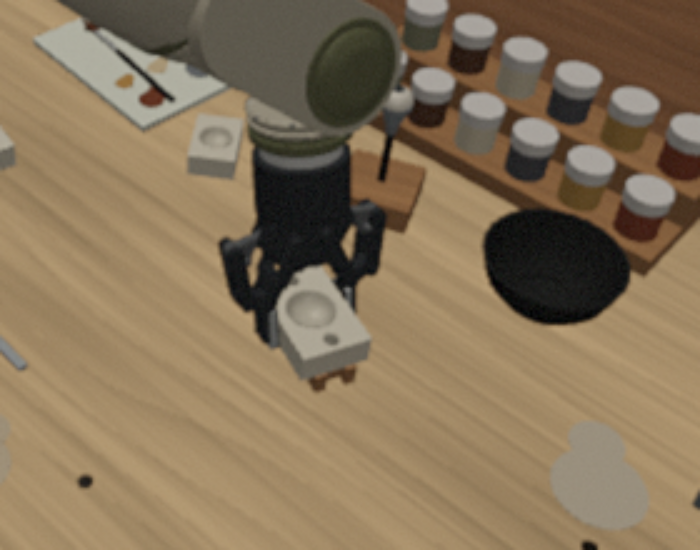

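Request:
step_arm:
  moves:
    - [[0,0,0.01,0,0,0,0],[0,0,0.03,0,0,0,0],[0,0,0.04,0,0,0,0],[0,0,0.04,0,0,0,0],[0,0,0.04,0,0,0,0],[0,0,0.04,0,0,0,0],[0,0,0,0,0,0,0]]

```text
clock: 6.0
eef_pos: [0.559, -0.1839, 0.182]
orientation: [0.829, 0.544, -0.108, 0.074]
ft_force: [0.4, -0.1, -2.6]
opening: 0.0592
gripper_force: 65.5
```

Request:
step_arm:
  moves:
    - [[-0.0112,0.0185,-0.0062,0.153,-0.0665,0,0],[-0.0112,0.0185,-0.0062,0.153,-0.0665,0,0],[-0.0112,0.0185,-0.0062,0.153,-0.0665,0,0],[-0.0112,0.0185,-0.0062,0.153,-0.0665,0,0],[-0.0112,0.0185,-0.0062,0.153,-0.0665,0,0],[-0.0112,0.0185,-0.0062,0.153,-0.0665,0,0],[-0.0112,0.0185,-0.0062,0.153,-0.0665,0,0],[-0.0112,0.0185,-0.0062,0.153,-0.0665,0,0],[-0.0112,0.0185,-0.0062,0.153,-0.0665,0,0],[-0.0112,0.0185,-0.0062,0.153,-0.0665,0,0],[-0.0112,0.0185,-0.0062,0.153,-0.0665,0,0],[-0.0112,0.0185,-0.0062,0.153,-0.0665,0,0]]

```text
clock: 7.2
eef_pos: [0.4906, -0.0725, 0.1411]
orientation: [0.662, 0.434, 0.511, -0.335]
ft_force: [-0.3, 0.4, -4.0]
opening: 0.0597
gripper_force: 65.6
```

Request:
step_arm:
  moves:
    - [[0,0,0,0,0,0,0],[0,0,0,0,0,0,0]]

```text
clock: 7.4
eef_pos: [0.4912, -0.0729, 0.1411]
orientation: [0.664, 0.436, 0.508, -0.333]
ft_force: [1.0, -0.5, -2.5]
opening: 0.0594
gripper_force: 65.6
```

```bash
python3 goal.py .51 -.03 .065 66.5 75; python3 - <<'E'
from h import *
c=cam("side"); cv2.imwrite("pics/st1.png",cv2.resize(c["frame"][140:360,200:480],(700,550)))
E
```

```text
tcp [ 0.4912 -0.0729  0.1411] ->  [ 0.4915 -0.0725  0.0774] shift frac [ 0.0007  0.0007 -0.1273] turn frac [ 0.0033 -0.0018 -0.0011] deg 0.2 t 7.4 F [ 1.  -0.5 -2.5] open 0.0594
```

View pics/st1.png

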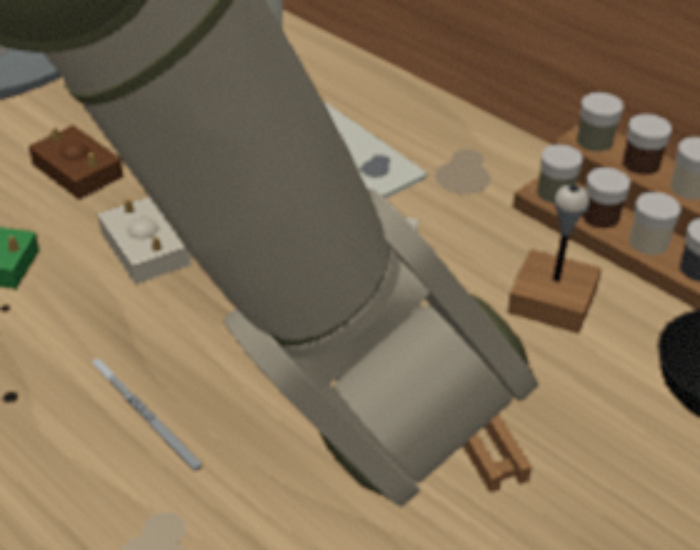

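Request:
step_arm:
  moves:
    - [[0,0,-0.02,0.0033,-0.0018,0,0],[0,0,-0.025,0,0,0,0],[0,0,-0.025,0,0,0,0],[0,0,-0.025,0,0,0,0],[0,0,-0.02,0,0,0,0],[0,0,-0.01,0,0,0,0],[0,0,-0.006,0,0,0,0],[0,0,-0.004,0,0,0,0],[0,0,0,0,0,0,0],[0,0,0,0,0,0,0]]

```text
clock: 8.45
eef_pos: [0.4911, -0.0726, 0.0742]
orientation: [0.662, 0.435, 0.51, -0.334]
ft_force: [0.2, -0.5, -3.0]
opening: 0.0592
gripper_force: 65.6
```

```bash
python3 goal.py .51 -.03 .052 66.5 75; python3 - <<'E'
from h import *
c=cam("top"); cv2.imwrite("pics/st2.png",cv2.resize(c["frame"][190:340,230:430],(800,600)))
E
```

```text
tcp [ 0.4911 -0.0726  0.0742] ->  [ 0.4915 -0.0725  0.0644] shift frac [ 0.0008  0.0001 -0.0196] turn frac [-0.0037  0.0036 -0.0013] deg 0.2 t 8.45 F [ 0.2 -0.5 -3. ] open 0.0592
```

View pics/st2.png

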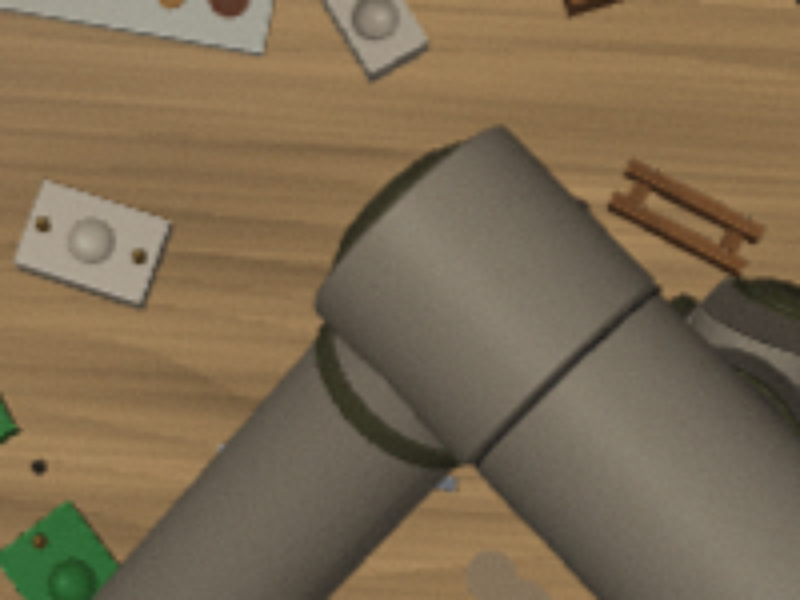

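The elbow hides the block in the top view, so I'll go by force.

Request:
step_arm:
  moves:
    - [[0,0,-0.003,0,0,0,0],[0,0,-0.003,0,0,0,0],[0,0,-0.003,0,0,0,0],[0,0,-0.003,0,0,0,0],[0,0,0,0,0,0,0]]

```text
clock: 9.0
eef_pos: [0.491, -0.0725, 0.0678]
orientation: [0.662, 0.435, 0.51, -0.335]
ft_force: [0.1, -0.0, -3.3]
opening: 0.0592
gripper_force: 65.6
```

Request:
step_arm:
  moves:
    - [[0,0,-0.002,0,0,0,0],[0,0,0,0,0,0,0]]

```text
clock: 9.2
eef_pos: [0.491, -0.0725, 0.0669]
orientation: [0.662, 0.435, 0.51, -0.335]
ft_force: [-0.8, 0.2, -2.1]
opening: 0.0594
gripper_force: 65.6
```

Request:
step_arm:
  moves:
    - [[0,0,-0.002,0,0,0,0],[0,0,0,0,0,0,0]]

```text
clock: 9.4
eef_pos: [0.491, -0.0725, 0.0659]
orientation: [0.662, 0.435, 0.51, -0.335]
ft_force: [-0.5, 0.1, -2.6]
opening: 0.0595
gripper_force: 65.6
```

Request:
step_arm:
  moves:
    - [[0,0,-0.001,0,0,0,0],[0,0,0,0,0,0,0]]

```text
clock: 9.6
eef_pos: [0.491, -0.0725, 0.0655]
orientation: [0.662, 0.435, 0.51, -0.335]
ft_force: [0.8, 0.3, -1.8]
opening: 0.0594
gripper_force: 65.6
```

Request:
step_arm:
  moves:
    - [[0,0,-0.001,0,0,0,0],[0,0,0,0,0,0,0]]

```text
clock: 9.8
eef_pos: [0.491, -0.0725, 0.0649]
orientation: [0.662, 0.435, 0.51, -0.335]
ft_force: [0.2, 0.1, -2.7]
opening: 0.0589
gripper_force: 65.6
```

Request:
step_arm:
  moves:
    - [[0,0,-0.001,0,0,0,0],[0,0,0,0,0,0,0]]

```text
clock: 10.0
eef_pos: [0.491, -0.0725, 0.0644]
orientation: [0.662, 0.435, 0.51, -0.335]
ft_force: [-0.3, -0.1, -3.2]
opening: 0.0592
gripper_force: 65.6
```

Request:
step_arm:
  moves:
    - [[0,0,-0.001,0,0,0,0],[0,0,0,0,0,0,0]]

```text
clock: 10.2
eef_pos: [0.491, -0.0725, 0.0643]
orientation: [0.662, 0.435, 0.511, -0.335]
ft_force: [-0.8, 0.5, 1.5]
opening: 0.0591
gripper_force: 65.8
```

Request:
step_arm:
  moves:
    - [[0,0,-0.001,0,0,0,0],[0,0,0,0,0,0,0],[0,0,0,0,0,0,0]]

```text
clock: 10.5
eef_pos: [0.491, -0.0725, 0.0642]
orientation: [0.661, 0.435, 0.511, -0.335]
ft_force: [-3.1, -1.6, 6.4]
opening: 0.0592
gripper_force: 66.2
```

Request:
step_arm:
  moves:
    - [[0,0,0,0,0,0,0.8],[0,0,0,0,0,0,1],[0,0,0,0,0,0,1],[0,0,0,0,0,0,1],[0,0,0,0,0,0,1],[-0.0077,-0.0177,0.0052,0,0,0,1],[-0.0154,-0.0354,0.0104,0,0,0,1],[-0.0231,-0.0531,0.0156,0,0,0,1],[-0.0231,-0.0531,0.0156,0,0,0,1],[-0.0231,-0.0531,0.0156,0,0,0,1]]

```text
clock: 11.5
eef_pos: [0.4439, -0.1803, 0.0952]
orientation: [0.662, 0.435, 0.51, -0.334]
ft_force: [0.1, 0.1, 0.0]
opening: 0.0855
gripper_force: 0.0
```

Request:
step_arm:
  moves:
    - [[0,-0.012,0.033,-0.153,0.0665,0,1],[0,-0.012,0.033,-0.153,0.0665,0,1],[0,-0.012,0.033,-0.153,0.0665,0,1],[0,-0.012,0.033,-0.153,0.0665,0,1],[0,-0.012,0.033,-0.153,0.0665,0,1],[0,-0.012,0.033,-0.153,0.0665,0,1],[0,-0.012,0.033,-0.153,0.0665,0,1],[0,-0.012,0.033,-0.153,0.0665,0,1],[0,-0.012,0.033,-0.153,0.0665,0,1],[0,-0.012,0.033,-0.153,0.0665,0,1],[0,-0.012,0.033,-0.153,0.0665,0,1],[0,-0.012,0.033,-0.153,0.0665,0,1]]

```text
clock: 12.7
eef_pos: [0.4444, -0.2515, 0.2941]
orientation: [0.829, 0.543, -0.111, 0.073]
ft_force: [-0.2, -0.5, -0.7]
opening: 0.0853
gripper_force: 0.0
```

```bash
python3 goal.py .51 -.03 .06 66.5 -15; python3 - <<'E'
from h import *
a=[]
for n in("top","side"):
    c=cam(n); p=proj(c,[.51,-.03,.09])[0]; print(n,p); u,v=p.astype(int)
    a.append(cv2.resize(c["frame"][v-40:v+60,u-40:u+40],(400,500),interpolation=cv2.INTER_CUBIC))
cv2.imwrite("pics/st3.png",np.hstack(a))
E
```

```text
tcp [ 0.4444 -0.2515  0.2941] ->  [ 0.515  -0.0186  0.1064] shift frac [ 0.1412  0.4658 -0.3754] turn frac [ 0.0045 -0.0019  0.0005] deg 0.2 t 12.7 F [-0.2 -0.5 -0.7] open 0.0853
top [337.43252079 250.02854351]
side [320.56770559 255.81839902]
```

View pics/st3.png

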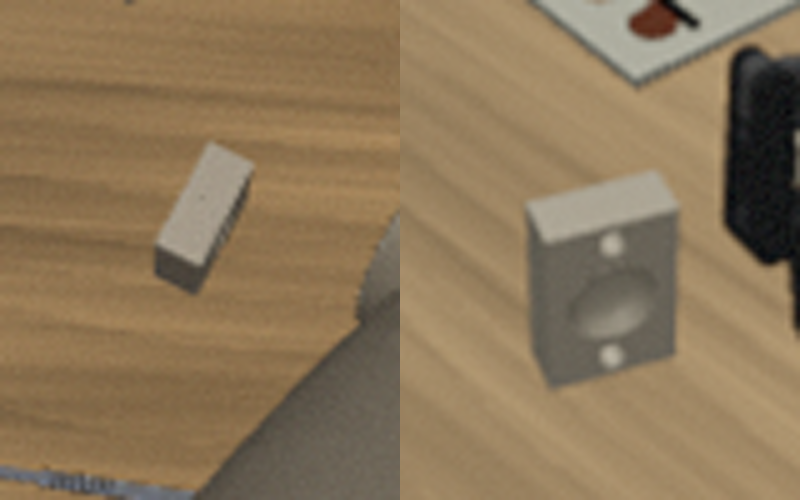

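The block stands upright on its end with the hollow facing −y. I'll measure its top end face at z = 0.09.

```bash
python3 - <<'E'
from h import *
for n,b in(("top",(320,225,360,275)),("side",(300,230,360,285))):
    c=cam(n)
    f=c["frame"][b[1]:b[3],b[0]:b[2]]
    for t in (95,105,115,125,135):
        try: r=rect(c,b,.09,t); print(n,t,r[0].round(4),r[1],np.degrees(r[2]).round(1))
        except ValueError: pass
E
```

```text
top 95 [ 0.5095 -0.0303] [25.6 60.5] 155.9
top 105 [ 0.5102 -0.0302] [25.1 59.3] 157.3
top 115 [ 0.5096 -0.0302] [24.6 58.2] 156.0
top 125 [ 0.5095 -0.0303] [24.4 58.2] 155.7
top 135 [ 0.4964 -0.0239] [21.6 26.6] 157.3
side 95 [ 0.5056 -0.0369] [45.8 61.4] 156.2
side 105 [ 0.5095 -0.0289] [28.2 60.4] 155.8
side 115 [ 0.5097 -0.0285] [27.5 60.4] 155.8
side 125 [ 0.5099 -0.0288] [25.9 59.1] 156.2
side 135 [ 0.5095 -0.0286] [24.4 58.3] 156.2
```

Request:
step_arm:
  moves:
    - [[0.0179,0.0593,-0.0185,0,0,0,1],[0.0179,0.0593,-0.0185,0,0,0,1],[0.0179,0.0593,-0.0185,0,0,0,1],[0.0179,0.0593,-0.0185,0,0,0,1],[0.0179,0.0593,-0.0185,0,0,0,1],[0.0179,0.0593,-0.0185,0,0,0,1],[0.0179,0.0593,-0.0185,0,0,0,1],[0.0179,0.0593,-0.0185,0,0,0,1],[0,0,0,0,0,0,1],[0,0,0,0,0,0,1],[0,0,0,0,0,0,1]]

```text
clock: 14.0
eef_pos: [0.5162, -0.0146, 0.2185]
orientation: [0.829, 0.544, -0.108, 0.07]
ft_force: [-0.3, -0.3, -0.2]
opening: 0.0856
gripper_force: 0.0
```

```bash
python3 goal.py .5113 -.0258 .06 66.2 -15
```

```text
tcp [ 0.5162 -0.0146  0.2185] ->  [ 0.5163 -0.0144  0.1064] shift frac [ 0.0003  0.0003 -0.2243] turn frac [-0.0046 -0.0007 -0.0059] deg 0.3 t 14.0 F [-0.3 -0.3 -0.2] open 0.0856
```

Request:
step_arm:
  moves:
    - [[0,0,-0.028,-0.0046,0,-0.0059,1],[0,0,-0.028,0,0,0,1],[0,0,-0.028,0,0,0,1],[0,0,-0.028,0,0,0,1],[0,0,-0.028,0,0,0,1],[0,0,-0.028,0,0,0,1],[0,0,-0.028,0,0,0,1],[0,0,-0.028,0,0,0,1],[0,0,0,0,0,0,1],[0,0,0,0,0,0,1]]

```text
clock: 15.0
eef_pos: [0.5165, -0.0135, 0.1066]
orientation: [0.83, 0.542, -0.11, 0.072]
ft_force: [-0.5, 0.5, 0.3]
opening: 0.0857
gripper_force: 0.0
```

Request:
step_arm:
  moves:
    - [[0,0,0,0,0,0,0.75],[0,0,0,0,0,0,0.72],[0,0,0,0,0,0,0.7],[0,0,0,0,0,0,0.65],[0,0,0,0,0,0,0.6],[0,0,0,0,0,0,0],[0,0,0,0,0,0,0],[0,0,0,0,0,0,0]]
  force: 60

```text
clock: 15.8
eef_pos: [0.5167, -0.0135, 0.1075]
orientation: [0.83, 0.542, -0.109, 0.072]
ft_force: [-0.3, 0.8, 6.5]
opening: 0.0597
gripper_force: 64.0
```

```bash
python3 goal.py .5113 -.0258 .06 66.2 -15; python3 - <<'E'
from h import *
for n,b in(("top",(320,225,360,275)),("side",(300,230,360,285))):
    c=cam(n)
    for t in (105,115,125):
        try: r=rect(c,b,.09,t); print(n,t,r[0].round(4),r[1],np.degrees(r[2]).round(1))
        except ValueError: pass
E
```

```text
tcp [ 0.5167 -0.0135  0.1075] ->  [ 0.5163 -0.0144  0.1064] shift frac [-0.0008 -0.0019 -0.0022] turn frac [ 0.0018  0.0016 -0.0023] deg 0.1 t 15.8 F [-0.3  0.8  6.5] open 0.0597
top 105 [ 0.5146 -0.0388] [12.6 41.8] 157.3
top 115 [ 0.5174 -0.0425] [13.  32.2] 169.6
top 125 [ 0.5202 -0.0432] [11.3 27.1] 165.3
side 105 [ 0.5094 -0.0288] [28.2 60.1] 155.8
side 115 [ 0.5094 -0.0284] [27.5 59.7] 155.8
side 125 [ 0.5098 -0.0287] [25.9 58.8] 156.2
```

```bash
cat > fin.py <<'E'
import sys,json; from kin import *; from rig import env
def ax(y): y=np.radians(y); return np.array([np.cos(y),np.sin(y),0]),np.array([np.sin(y),-np.cos(y),0])
Z=np.array([0,0,1.])
if sys.argv[1]=="save":
    o=env.get_obs(); T=Ro.from_quat(o['orientation']); u,k=ax(66.2); B=Ro.from_matrix(np.c_[u,k,Z])
    rel=(B.inv()*T); d=B.inv().apply(o['eef_pos']-np.array([.5097,-.0292,.045])); json.dump([rel.as_quat().tolist(),d.tolist()],open("rel.json","w")); print(rel.as_rotvec(),d)
cx,cy,yaw,gap=map(float,sys.argv[2:6])
rel,d=json.load(open("rel.json")); u,k=ax(yaw); B=Ro.from_matrix(np.c_[Z,k,-u])
R=B*Ro.from_quat(rel); x=B.apply(d)+[cx,cy,.039+gap]; o=env.get_obs(); rv=(R*Ro.from_quat(o['orientation']).inv()).as_rotvec()
print("tcp",o['eef_pos'].round(4),"->",x.round(4),"shift",((x-o['eef_pos'])/.5).round(4),"turn",(rv/(np.pi/4)).round(4),np.degrees(np.linalg.norm(rv)).round(1),"F",o['ft_force'].round(1),"M",o['torque'].round(2),"t",o['clock'])
E
python3 fin.py save .5092 .195 75.1 .06
```

```text
Traceback (most recent call last):
  File "fin.py", line 5, in <module>
    o=env.get_obs(); T=Ro.from_quat(o['orientation']); u,k=ax(66.2); B=Ro.from_matrix(np.c_[u,k,Z])
                                                                       ~~~~~~~~~~~~~~^^^^^^^^^^^^^^
  File "scipy/spatial/transform/_rotation.pyx", line 1143, in scipy.spatial.transform._rotation.Rotation.from_matrix
ValueError: Non-positive determinant (left-handed or null coordinate frame) in rotation matrix 0: [[ 0.4035453   0.91495967  0.        ]
 [ 0.91495967 -0.4035453   0.        ]
 [ 0.          0.          1.        ]].
```

Request:
step_arm:
  moves:
    - [[0,0,0.006,0,0,0,0],[0,0,0.03,0,0,0,0],[0,0,0.04,0,0,0,0],[0,0,0.04,0,0,0,0],[0,0,0.04,0,0,0,0],[0,0,0.04,0,0,0,0],[0,0,0,0,0,0,0],[0,0,0,0,0,0,0]]

```text
clock: 16.7
eef_pos: [0.5161, -0.0135, 0.204]
orientation: [0.83, 0.542, -0.11, 0.072]
ft_force: [-0.2, -0.0, -4.4]
opening: 0.0594
gripper_force: 64.6
```

```bash
python3 fin.py x .5092 .195 75.1 .06
```

```text
Traceback (most recent call last):
  File "fin.py", line 8, in <module>
    rel,d=json.load(open("rel.json")); u,k=ax(yaw); B=Ro.from_matrix(np.c_[Z,k,-u])
                    ~~~~^^^^^^^^^^^^
FileNotFoundError: [Errno 2] No such file or directory: 'rel.json'
```

```bash
sed -i 's/np.c_\[u,k,Z\]/np.c_[k,u,Z]/; s/np.c_\[Z,k,-u\]/np.c_[k,Z,-u]/; s/B.inv().apply(o\[.eef_pos.\]-/B.inv().apply(np.array([.5165,-.0135,.1072])-/' fin.py; python3 fin.py save .5092 .195 75.1 .06
```

```text
[ 2.07962966  2.08276848 -0.2748767 ] [-0.00011394  0.01710897  0.0622    ]
tcp [ 0.5161 -0.0135  0.204 ] -> [0.4931 0.1349 0.1161] shift [-0.0461  0.2968 -0.1758] turn [ 1.8886 -0.6632  0.1553] 90.3 F [-0.2 -0.  -4.4] M [ 0.24 -0.05  0.09] t 16.7
```

Request:
step_arm:
  moves:
    - [[-0.0038,0.0247,-0.005,0.1574,-0.0553,0.0129,0],[-0.0038,0.0247,-0.005,0.1574,-0.0553,0.0129,0],[-0.0038,0.0247,-0.005,0.1574,-0.0553,0.0129,0],[-0.0038,0.0247,-0.005,0.1574,-0.0553,0.0129,0],[-0.0038,0.0247,-0.005,0.1574,-0.0553,0.0129,0],[-0.0038,0.0247,-0.005,0.1574,-0.0553,0.0129,0],[-0.0038,0.0247,-0.005,0.1574,-0.0553,0.0129,0],[-0.0038,0.0247,-0.005,0.1574,-0.0553,0.0129,0],[-0.0038,0.0247,-0.034,0.1574,-0.0553,0.0129,0],[-0.0038,0.0247,-0.034,0.1574,-0.0553,0.0129,0],[-0.0038,0.0247,-0.034,0.1574,-0.0553,0.0129,0],[-0.0038,0.0247,-0.034,0.1574,-0.0553,0.0129,0]]

```text
clock: 17.9
eef_pos: [0.493, 0.1348, 0.115]
orientation: [0.629, 0.482, 0.484, -0.371]
ft_force: [-0.2, 1.2, -3.6]
opening: 0.0593
gripper_force: 64.7
```

Request:
step_arm:
  moves:
    - [[0,0,0,0,0,0,0],[0,0,0,0,0,0,0],[0,0,0,0,0,0,0]]

```text
clock: 18.2
eef_pos: [0.4941, 0.1343, 0.1176]
orientation: [0.629, 0.485, 0.482, -0.369]
ft_force: [-0.8, -0.3, -3.3]
opening: 0.0593
gripper_force: 64.6
```

```bash
python3 fin.py x .5092 .195 75.1 .06; python3 - <<'E'
from h import *
a=[]
for n in("top","side"):
    c=cam(n); u,v=proj(c,[.51,.19,.06])[0].astype(int); print(n,u,v)
    a.append(cv2.resize(c["frame"][v-50:v+50,u-40:u+40],(400,500),interpolation=cv2.INTER_CUBIC))
cv2.imwrite("pics/f1.png",np.hstack(a))
E
```

```text
tcp [0.4941 0.1343 0.1176] -> [0.4931 0.1349 0.1161] shift [-0.002   0.0012 -0.0031] turn [0.004  0.0014 0.0014] 0.2 F [-0.8 -0.3 -3.3] M [-0.86  0.3  -0.01] t 18.2
top 252 247
side 257 221
```

View pics/f1.png

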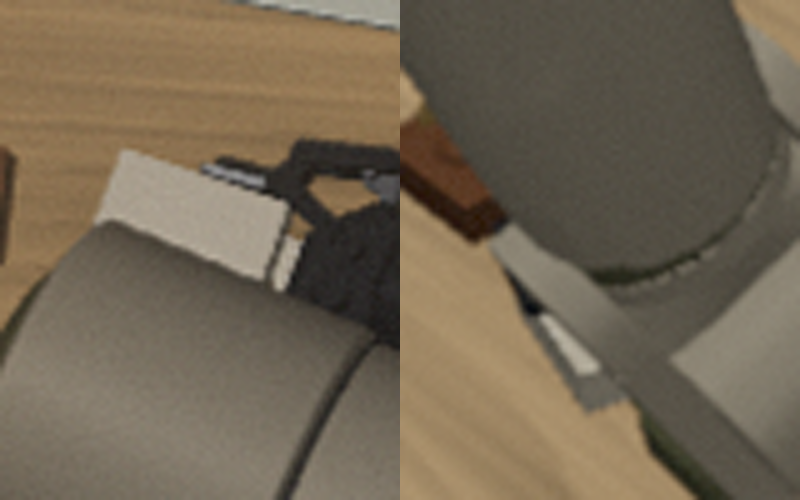

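```bash
python3 - <<'E'
from h import *
c=cam("top"); from kin import *
print(onplane(c,[[236.4,227],[269.6,238]],.1135).round(4), "expect plan incl. tcp error:", np.array([[.5508,.2302],[.5276,.1432]]))
f=c["frame"][205:265,225:285].astype(int)
m=((f.min(2)>105)&(f.max(2)-f.min(2)<45)).astype(np.uint8); m=cv2.morphologyEx(m,cv2.MORPH_OPEN,np.ones((3,3)))
k=max(cv2.findContours(m,0,cv2.CHAIN_APPROX_NONE)[0],key=cv2.contourArea)[:,0]+[225,205]
P=onplane(c,k,.1135)
# far long edge, block frame coords at nominal
u=np.array([np.cos(np.radians(75.1)),np.sin(np.radians(75.1)),0]);kk=np.array([u[1],-u[0],0]); D=P-[.5102,.1944,.1135]
a,b=D@u,D@kk
print("max along u",np.sort(a)[-6:].round(4),"max along k",np.sort(b)[-12:].round(4))
s=(b>.02)&(abs(a)<.035)
h=[ (x,b[(abs(a-x)<.004)].max()) for x in np.arange(-.03,.04,.01)]; print(np.round(h,4).tolist())
E
```

```text
[[0.5478 0.2282 0.1135]
 [0.5248 0.1423 0.1135]] expect plan incl. tcp error: [[0.5508 0.2302]
 [0.5276 0.1432]]
max along u [0.043  0.0432 0.0433 0.0435 0.0438 0.0439] max along k [0.0287 0.0287 0.0288 0.0288 0.0288 0.0288 0.0289 0.0289 0.0289 0.0296
 0.0297 0.0297]
[[-0.03, 0.0287], [-0.02, 0.0287], [-0.01, 0.0288], [0.0, 0.0288], [0.01, 0.0296], [0.02, 0.0297], [0.03, 0.0289], [0.04, 0.0297]]
```

Request:
step_arm:
  moves:
    - [[-0.001,0.0006,-0.01,0.004,0.0014,0.0014,0],[-0.001,0.0006,-0.016,0,0,0,0],[0,0,-0.016,0,0,0,0],[0,0,-0.016,0,0,0,0],[0,0,-0.012,0,0,0,0],[0,0,-0.008,0,0,0,0],[0,0,-0.006,0,0,0,0],[0,0,-0.003,0,0,0,0],[0,0,0,0,0,0,0],[0,0,0,0,0,0,0]]

```text
clock: 19.35
eef_pos: [0.4927, 0.1353, 0.0734]
orientation: [0.628, 0.483, 0.483, -0.372]
ft_force: [0.0, 0.6, -3.1]
opening: 0.0594
gripper_force: 64.6
```

```bash
python3 fin.py x .5092 .195 75.1 .018
```

```text
tcp [0.4927 0.1353 0.0734] -> [0.4931 0.1349 0.0741] shift [ 0.0008 -0.0007  0.0015] turn [-0.0042 -0.0008 -0.0001] 0.2 F [ 0.   0.6 -3.1] M [-0.92  0.26 -0.05] t 19.35
```

Request:
step_arm:
  moves:
    - [[0.0004,-0.0004,-0.002,-0.002,0,0,0],[0.0004,-0.0003,-0.002,0,0,0,0],[0,0,-0.002,0,0,0,0],[0,0,-0.002,0,0,0,0],[0,0,-0.002,0,0,0,0],[0,0,-0.002,0,0,0,0],[0,0,0,0,0,0,0],[0,0,0,0,0,0,0]]

```text
clock: 20.15
eef_pos: [0.493, 0.1349, 0.0672]
orientation: [0.629, 0.483, 0.483, -0.371]
ft_force: [0.1, -0.2, -2.6]
opening: 0.0593
gripper_force: 64.6
```

Request:
step_arm:
  moves:
    - [[0,0,-0.002,0,0,0,0],[0,0,-0.002,0,0,0,0],[0,0,-0.002,0,0,0,0],[0,0,-0.002,0,0,0,0],[0,0,0,0,0,0,0]]

```text
clock: 20.65
eef_pos: [0.493, 0.1349, 0.0631]
orientation: [0.629, 0.483, 0.483, -0.371]
ft_force: [0.3, 1.0, -2.8]
opening: 0.0591
gripper_force: 64.6
```

```bash
python3 fin.py x .5092 .195 75.1 .0
```

```text
tcp [0.493  0.1349 0.0631] -> [0.4931 0.1349 0.0561] shift [ 0.0002 -0.     -0.0139] turn [-0.0023 -0.0014 -0.    ] 0.1 F [ 0.3  1.  -2.8] M [-0.87  0.3   0.04] t 20.65
```

Request:
step_arm:
  moves:
    - [[0,0,-0.002,0,0,0,0],[0,0,-0.002,0,0,0,0],[0,0,-0.002,0,0,0,0],[0,0,0,0,0,0,0]]

```text
clock: 21.05
eef_pos: [0.493, 0.1349, 0.0601]
orientation: [0.629, 0.483, 0.483, -0.371]
ft_force: [0.6, -0.3, -2.8]
opening: 0.0594
gripper_force: 64.6
```

Request:
step_arm:
  moves:
    - [[0,0,-0.002,0,0,0,0],[0,0,-0.002,0,0,0,0],[0,0,0,0,0,0,0]]

```text
clock: 21.35
eef_pos: [0.493, 0.1349, 0.0581]
orientation: [0.629, 0.483, 0.483, -0.371]
ft_force: [0.3, -0.3, -2.8]
opening: 0.0592
gripper_force: 64.6
```

Request:
step_arm:
  moves:
    - [[0,0,-0.001,0,0,0,0],[0,0,-0.001,0,0,0,0],[0,0,0,0,0,0,0]]

```text
clock: 21.65
eef_pos: [0.493, 0.1349, 0.0571]
orientation: [0.629, 0.484, 0.483, -0.371]
ft_force: [-0.6, 0.1, -2.3]
opening: 0.0594
gripper_force: 64.6
```

Request:
step_arm:
  moves:
    - [[0,0,-0.001,0,0,0,0],[0,0,0,0,0,0,0]]

```text
clock: 21.85
eef_pos: [0.493, 0.1349, 0.0567]
orientation: [0.629, 0.483, 0.483, -0.371]
ft_force: [0.6, 0.3, -2.9]
opening: 0.0591
gripper_force: 64.9
```

Request:
step_arm:
  moves:
    - [[0,0,-0.001,0,0,0,0],[0,0,0,0,0,0,0]]

```text
clock: 22.05
eef_pos: [0.4931, 0.1349, 0.0566]
orientation: [0.628, 0.483, 0.483, -0.371]
ft_force: [-1.5, -2.5, 3.8]
opening: 0.0596
gripper_force: 65.3
```

Request:
step_arm:
  moves:
    - [[0,0,-0.001,0,0,0,0],[0,0,0,0,0,0,0]]

```text
clock: 22.25
eef_pos: [0.493, 0.1349, 0.0565]
orientation: [0.628, 0.483, 0.484, -0.372]
ft_force: [-2.1, -3.1, 10.0]
opening: 0.0592
gripper_force: 65.7
```

Request:
step_arm:
  moves:
    - [[0,0,0,0,0,0,0.8],[0,0,0,0,0,0,1],[0,0,0,0,0,0,1],[0,0,0,0,0,0,1],[0,0,0,0,0,0,1],[-0.005,-0.0187,0.0052,0,0,0,1],[-0.01,-0.0373,0.0104,0,0,0,1],[-0.015,-0.056,0.0156,0,0,0,1],[-0.015,-0.056,0.0156,0,0,0,1],[-0.01,-0.0373,0.03,0,0,0,1]]

```text
clock: 23.25
eef_pos: [0.4649, 0.0302, 0.0942]
orientation: [0.629, 0.483, 0.483, -0.371]
ft_force: [-0.2, -0.4, -0.4]
opening: 0.0854
gripper_force: 0.0
```

Request:
step_arm:
  moves:
    - [[0,-0.02,0.06,-0.12,0.03,0,1],[0,-0.02,0.06,-0.12,0.03,0,1],[0,-0.02,0.06,-0.12,0.03,0,1],[0,-0.04,0.05,-0.12,0.03,0,1],[0,-0.04,0.05,-0.12,0.03,0,1],[0,-0.04,0.04,-0.12,0.03,0,1],[0,-0.05,0,-0.12,0.03,0,1],[0,-0.05,0,0,0,0,1],[0,-0.05,0,0,0,0,1],[0,0,0,0,0,0,1],[0,0,0,0,0,0,1]]

```text
clock: 24.35
eef_pos: [0.4651, -0.1331, 0.2539]
orientation: [0.752, 0.581, 0.248, -0.186]
ft_force: [-0.5, 0.3, -0.5]
opening: 0.0854
gripper_force: 0.0
```

```bash
python3 - <<'E'
from h import *
a=[]
for n,b in(("top",(220,220,290,280)),("side",(225,190,290,265))):
    c=cam(n)
    for t in(95,110,120,130):
        try: r=rect(c,b,.052,t); print(n,t,r[0].round(4),r[1],round(np.degrees(r[2]),1))
        except ValueError: pass
    a.append(cv2.resize(c["frame"][b[1]:b[3],b[0]:b[2]],(400,450),interpolation=cv2.INTER_CUBIC))
cv2.imwrite("pics/end.png",np.hstack(a)); print(env.get_obs()['ft_force'],env.get_obs()['clock'])
E
```

```text
top 95 [0.5087 0.1943] [90.5 60.3] 75.1
top 110 [0.509  0.1939] [89.9 59.5] 75.1
top 120 [0.5086 0.1945] [88.6 58.6] 75.0
top 130 [0.5087 0.1944] [88.5 58.6] 75.1
side 95 [0.5088 0.1954] [94.6 61.9] 75.6
side 110 [0.509  0.1956] [92.1 61.5] 75.2
side 120 [0.5092 0.1959] [91.1 60.8] 75.2
side 130 [0.509  0.1959] [88.4 58.4] 75.1
[-0.65435774  1.26811805  0.27600004] 24.45
```

View pics/end.png

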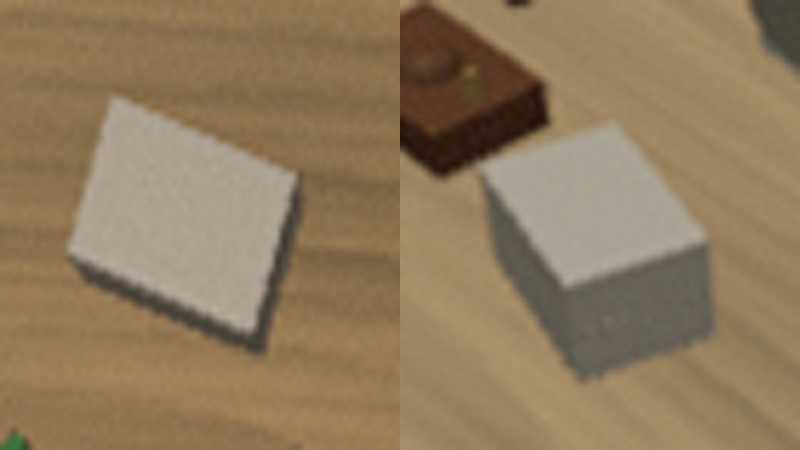

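The mould is closed: the joint is tight, the plain face is up at z ≈ 0.052, and it is centred at (0.509, 0.195) with yaw 75.1°, matching the pinned half. Handing in.

```bash
python3 -c "
from rig import ticket
print(ticket.finish_job())"
```

```text
the job is handed in; nothing more can be done
None
```

I turned the hollow half over, set it on the pinned half with the pins in the bores, and handed the job in at about 24 s; the last pictures show the joint closed and the halves aligned to within about 1 mm, but the hand-in returned no verdict.

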